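# Make up the two radio go-kits

## Task

Make up the two kits on the desk: in the deep case lay the battery block flat on the floor, then set the divider plate over it on the four corner posts, then lay the small transceiver (the box with the display and the knobs) face up flat on the divider beside its grip tab. In the flat tray lay the handheld radio face up in the long pocket and stand the desktop charger upright in the short pocket, each right down in its pocket. Set every piece down in its place before letting go, rather than dropping it in, and leave the power meter, the mains adapter and the fist microphone where they are.

Things in the scene. Friction and masses are not known exactly. Their poses are not given: they have to be found in the camera images.
- battery: Battery block for the bottom of the deep case: dark grey block with a pale label wrap, 100 (its x) x 52 (its y) x 36 mm high, with two small brass screw terminals side by side near one end of its top (total height 40 mm). About 0.4 kg. Origin at the centre of its underside, z up. Lies with its terminals up.
- divider: Divider plate of the deep case: pale flat plate 106 (its x) x 153 (its y) x 5 mm, 90 g, with one upright grip tab on top, 10 mm thick (x), 26 mm long (y), 25 mm high, centred at x = 0, y = +60 mm; tab top at z = 30 mm. Lift it by the tab, pinched across x. The rest of the top is flat. Origin: centre of its underside, z up. Lies flat at the start. Either way round in the case is right.
- transceiver: Small portable transceiver: near-black box 95 (its x) x 58 (its y) x 30 mm, on its top face a pale green display with a metal frame, three white keys, a metal knob (20 mm wide, 10 mm high) and a small black knob. About 0.26 kg. Origin at the centre of its underside, z up. Lies face up at the start.
- handheld: Handheld radio lying face up: black, in all 125 (its x) x 52 (its y) x 28 mm high, 0.19 kg, nearly all in the body. Body from x = -62.5 to +22.5 mm (centre -20 mm); a stubby antenna 13 mm thick and a small knob stand out of its end, the antenna to x = +62.5 mm. Keypad and display on top. Origin: centre of the whole outline, on the underside; z up. Antenna either way in the pocket.
- charger: Desktop charger cradle: black block 80 (its x) x 56 (its y) mm with an open well (56 x 32 mm, floor at z = 16 mm) in its top; the long wall at its -y side is 32 mm high, that at +y 38 mm. About 0.16 kg. Origin: centre of its underside, z up. Stands upright at the start. Either way round in the pocket is right.
- deep_case: Deep case, fixed, open: black, outside 128 (its x) x 175 (its y) x 70 mm high, walls and floor 5 mm, so inside 118 x 165, inner floor at z = 5. In each inner corner a grey post 18 x 18 mm, top at z = 49, to carry the divider. Battery and divider lie with long sides along the case's y. Lid folded back at the +x side, sloping from the rim to the desk 130 mm out. Origin: centre of underside.
- flat_tray: Flat tray, fixed: black shell 165 (its x) x 200 (its y) x 30 mm high with a grey moulded inlay, top at z = 26. Two pockets 10 mm deep (floors at z = 16), long sides along x: the long one, 141 x 68 mm, centred at x = 0, y = +48 mm, for the handheld; the short one, 96 x 72 mm, at x = 0, y = -48 mm, for the charger. Origin: centre of the underside, z up.
- meter: Power meter, to be left alone: near-black box 98 x 60 x 34 mm like the transceiver, but with a white dial window with two crossed needles on top, no knobs, two metal sockets on one end. Origin at the centre of its underside.
- adapter: Plug-in mains adapter, to be left alone: black rounded block 84 x 48 x 32 mm with two metal plug pins standing out at its +x end (18 mm). Origin at the centre of its underside.
- fist_mic: Fist microphone, to be left alone: dark rounded block 92 x 58 x 31 mm with a raised slotted grille and a grey key along one side. Origin at the centre of its underside.

How it is judged:
On the way, in this order (a step that is already met when the one before it is completed fails the run):
1. the battery lies flat on the floor of the deep case (x of battery in the frame of deep_case between -0.036 and 0.036 m and y of battery in the frame of deep_case between -0.036 and 0.036 m and z of battery in the frame of deep_case between 0.002 and 0.008 m and angle between battery's own z axis and vertical below 0.08 rad), for 0.2 s.
2. the divider lies on the four posts above the battery (all of step 1 and x of divider in the frame of deep_case between -0.013 and 0.013 m and y of divider in the frame of deep_case between -0.013 and 0.013 m and z of divider in the frame of deep_case between 0.045 and 0.052 m and angle between divider's own z axis and vertical below 0.05 rad), for 0.2 s.
3. the transceiver lies flat on the divider in the deep case (all of step 2 and z of transceiver in the frame of divider between 0.003 and 0.008 m and x of transceiver in the frame of divider between -0.035 and 0.035 m and y of transceiver in the frame of divider between -0.045 and 0.01 m and angle between transceiver's own z axis and vertical below 0.08 rad), for 0.2 s.
At the end, for the whole second after the job is handed in: Deep case: battery flat on the floor, divider level on the posts (13 mm), transceiver face up and flat on it beside the tab. Tray: handheld face up and charger upright, each flat on its pocket's floor (14 mm). Tilts under 0.08 rad (divider 0.05). All released, at rest; nothing else moved 25 mm (all of step 3 and x of handheld in the frame of flat_tray between -0.014 and 0.014 m and y of handheld in the frame of flat_tray between 0.034 and 0.062 m and z of handheld in the frame of flat_tray between 0.0125 and 0.0195 m and angle between each of handheld, charger's own z axis and vertical below 0.08 rad and x of charger in the frame of flat_tray between -0.014 and 0.014 m and y of charger in the frame of flat_tray between -0.062 and -0.034 m and z of charger in the frame of flat_tray between 0.0125 and 0.0195 m and linear speed of each of battery, divider, transceiver, handheld, charger below 0.02 m/s and contact force between the fingers and battery below 0.1 N and contact force between the fingers and divider below 0.1 N and contact force between the fingers and transceiver below 0.1 N and contact force between the fingers and handheld below 0.1 N and contact force between the fingers and charger below 0.1 N); the robot touches nothing.
It fails at once if the meter, the adapter or the fist microphone is moved more than 25 mm (distance of any of meter, adapter, fist_mic from where it was at the start of the episode above 0.025 m).
It fails at once if a piece is dropped: it moves faster than 0.6 m/s without being held (a free fall of about 2 cm or more) ((linear speed of battery above 0.6 m/s and contact force between the fingers and battery below 0.1 N) or (linear speed of divider above 0.6 m/s and contact force between the fingers and divider below 0.1 N) or (linear speed of transceiver above 0.6 m/s and contact force between the fingers and transceiver below 0.1 N) or (linear speed of handheld above 0.6 m/s and contact force between the fingers and handheld below 0.1 N) or (linear speed of charger above 0.6 m/s and contact force between the fingers and charger below 0.1 N)).
It also fails if it takes over 128 s, if anything falls off the work surface, if the arm or the gripper's body presses on something with over 40 N, if the wrist force passes 120 N, or if a joint passes its speed limit or range.

## Robot

A 6-joint arm with a two-finger parallel gripper is mounted at the origin on the work surface. World frame = base frame: x ahead of the robot, y to its left, z up, the work surface at z = 0. Lengths are in m, angles in rad, forces in N, time in s.
With the tool pointing down it reaches from about 0.375 to 0.975 m from the base axis. Payload 3.8 kg.
Tool frame: the origin (TCP) lies at the very end of the fingers, on their centre line; the grasp point (between the pads) lies 19 mm behind it; z points along the fingers, y is the line along which they close (so a half turn about z gives the same grasp; the last joint's range is limited). The gripper opens to 88 mm and grips with 3 to 60 N. Pads are 18 mm wide; open, the fingers measure 123 mm over their backs; the gripper's body (75 mm by 187 mm) begins 45 mm behind the grasp point.
Start: joints at [-1.233, 0.264, 1.604, -0, 1.274, -0.037], TCP at [0.247, -0.628, 0.239] pointing down, gripper open.
Joint ranges: [-2.63, 2.63], [-0.94, 2.18], [0.31, 2.57], [-1.31, 4.45], [0, 2.66], [-2.55, 2.55]. Speed limits (rad/s): [2.57, 2.57, 3.14, 3.14, 3.14, 3.14].

## Interface

Orientations are given as a 3x3 rotation matrix whose columns are the frame's x, y, z axes.
In Python, from station import monitor, viewer, bot, finder gives the robot as it stands.
- The arm moves only by the shell command python3 -m pendant 'ROWS' [FORCE]. ROWS is text: rows parted by semicolons, each of 5 numbers parted by spaces: the shift along the world's x, y, z in mm, then the turn about the world's z in degrees, then the opening in per cent of the stroke, from 0 (shut) to 100 (fully open). In form: x y z turn claw; .... A call has 1 to 10 rows; each row shifts and turns the commanded pose from where the row before left it; what a row does not reach is not made up. A row lasts 1/10 s, in which the tool goes at most 50 mm and 8.59 degrees, less where a joint would pass 70% of its speed; a pose out of reach is approached as far as the arm can. A call is refused whole if a number of a shift passes 50 or a number of a turn 8.59, either way. A call with a gripper value outside its range is refused whole. The fingers move at their own pace and stop on an object; FORCE is the grip in N (left out, the last holds). Time passes only in rows, so rows that do not move let the fingers close. It gives the time, the measured TCP pose, the force, the opening and the grip force at its end, in the units of the state.
- monitor.observe(): the state, without advancing time (a new reading comes with each control period).
- viewer.get_image(name): name is "scene" or "top" or "wrist"; returns (picture, depth): 480x640x3 uint8, red, green, blue; 480x640 float32, m along the optical axis (not along the pixel's ray), 0 where there is no reading.
- viewer.camera_model(name): a dict with "intrinsics" (3x3 intrinsics, pixels), "position" and "rotation" of the camera in the world. Camera axes: x right, y down, z forward; pixel columns grow to the right and rows downward; lengths in m; the calibration is good to about 2 mm. A picture is of the moment at which its call begins: read the wrist's pose just before it. camera_model takes no time and is no camera call; for the wrist camera it gives the pose at the moment of the call.
- bot.job_done(): hands the job in; it is judged then, once.
Trained networks look in the newest picture that a camera, given by its name, has taken for a name from the list of things; names that differ only in an ending like _2 or _b are one class to them, and where a whole thing is asked for, a point or a joint stands for the part that bears it (a point fixed in the world has none). Each returns a list of dicts, best first, with "p" (0 to 1); they miss things now and then, are a little off and sometimes report something else, mostly with a low value. They report only what shows in the picture. A call takes as long as a camera call.
- finder.look_for(thing, camera): "rect" ([centre column, centre row, width, height] in pixels, round what is visible of it).
- finder.trace(thing, camera): "pixels" (480x640 bool, what is visible of it) and "rect" ([centre column, centre row, width, height] in pixels, round what is visible of it).
- finder.pinpoint(thing, camera): "uv" ([column, row] in pixels: a listed point, or the origin of a listed thing).
The state is a dict: "clock": time; "qpos": joint angles; "qd": joint speeds; "joint_efforts": joint torques, N m; "eef_pos": TCP position; "orientation": TCP orientation; "contact_force": force on the tool from outside, world axes, zero at the start; "ft_torque": the same for the moment, N m; "opening": opening from 0.0 (shut) to 1.0 (fully open); "grip_force": force on a finger pad.
Only numpy, scipy, OpenCV 4.12 (cv2) and the standard library are available. Lean on these libraries where they do the work, as an engineer would, in place of code of your own. Each camera call takes 0.05 s, during which the arm holds its last target. There are 200 camera calls.

## Working session

There is one attempt and no reset: what is moved stays moved. The work goes in short steps, Python scripts to look and compute and a shell command to move; the robot and the scene stay as the last step left them, time stands still between calls to the robot, and variables do not carry over. Pictures are saved under pics/ and viewed, at most 16 in all, crops included, and the job is handed in when it is done.

```bash
mkdir -p pics; ls; cat > h.py <<'E'
import numpy as np, cv2
from station import monitor, viewer, bot, finder
def cloud(cam):
    m=viewer.camera_model(cam); im,d=viewer.get_image(cam)
    K=np.array(m["intrinsics"]);v,u=np.indices(d.shape)
    P=np.stack([(u-K[0,2])/K[0,0]*d,(v-K[1,2])/K[1,1]*d,d],-1)@np.array(m["rotation"]).T+np.array(m["position"])
    P[d==0]=np.nan
    return im,P
def save(im,n): cv2.imwrite("pics/"+n,im[...,::-1])
E
python3 - <<'E'
from h import *
for c in ["top","scene"]:
    im,P=cloud(c); save(im,c+"0.png")
    m=viewer.camera_model(c);print(c,np.round(m["position"],3),np.round(m["rotation"],2).tolist(),np.round(m["intrinsics"],0).tolist())
    if c=="top":
        for t in "battery divider transceiver handheld charger deep_case flat_tray meter adapter fist_mic".split():
            for r in finder.trace(t,c)[:2]:
                px=r["pixels"]&np.isfinite(P[...,0]);Q=P[px]
                z=np.percentile(Q[:,2],[10,50,90]) if len(Q) else []
                rc=cv2.minAreaRect(Q[:,:2].astype(np.float32)*1000) if len(Q)>5 else 0
                print(t,round(r["p"],2),np.round(r["rect"]),np.round(z,3),rc)
E
```

```text
pics
top [0.409 0.014 1.274] [[0.0, -1.0, 0.09], [-1.0, -0.01, -0.01], [0.01, -0.09, -1.0]] [[605.0, 0.0, 325.0], [0.0, 605.0, 242.0], [0.0, 0.0, 1.0]]
battery 0.76 [289. 278.  52.  34.] [0.034 0.037 0.041] ((450.07867431640625, 78.26283264160156), (103.80230712890625, 54.24919509887695), 80.16725158691406)
battery 0.71 [482. 215.  98.  83.] [0.015 0.023 0.03 ] ((584.5198364257812, -327.5987548828125), (219.89556884765625, 166.11537170410156), 88.30513763427734)
divider 0.94 [188. 322.  79.  58.] [0.003 0.006 0.01 ] ((358.6973876953125, 289.9901428222656), (155.39981079101562, 105.18412017822266), 88.71534729003906)
transceiver 0.85 [290. 224.  50.  43.] [0.027 0.032 0.037] ((566.533203125, 72.7431411743164), (105.1461181640625, 63.39164733886719), 72.8908920288086)
handheld 0.87 [364. 285.  60.  27.] [0.023 0.029 0.032] ((436.5605163574219, -78.10503387451172), (54.4683837890625, 124.074951171875), 0.24638086557388306)
charger 0.64 [289. 168.  42.  30.] [0.016 0.03  0.039] ((688.3617553710938, 81.53546142578125), (83.76241302490234, 65.1749496459961), 80.4598388671875)
deep_case 0.7
[... 222 characters left out ...]
, -330.58392333984375), (225.0111846923828, 174.1578826904297), 88.98446655273438)
meter 0.68 [367. 166.  52.  37.] [0.022 0.035 0.039] ((695.9035034179688, -81.28031921386719), (114.06595611572266, 70.98825073242188), 82.02987670898438)
meter 0.63 [177. 186.  96. 128.] [0.006 0.023 0.068] ((640.2566528320312, 321.37518310546875), (265.4156494140625, 201.76181030273438), 4.6175737380981445)
adapter 0.65 [364. 222.  59.  25.] [0.026 0.032 0.036] ((567.3025512695312, -80.54864501953125), (52.682212829589844, 109.47431182861328), 8.48178768157959)
scene [0.988 0.45  0.759] [[-0.71, 0.5, -0.49], [0.7, 0.53, -0.48], [0.02, -0.69, -0.73]] [[590.0, 0.0, 323.0], [0.0, 590.0, 241.0], [0.0, 0.0, 1.0]]
```

View pics/top0.png

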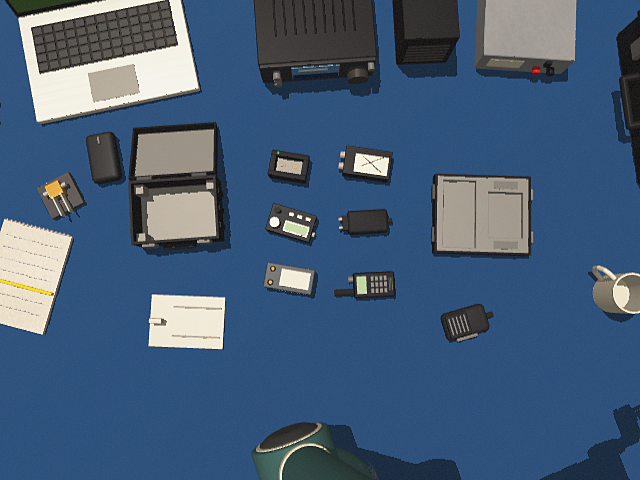

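```bash
cat >> h.py <<'E'
def rect(P,cx,cy,r,z0,z1,erode=0):
    M=(np.abs(P[...,0]-cx)<r)&(np.abs(P[...,1]-cy)<r)&(P[...,2]>z0)&(P[...,2]<z1)
    n,l,s,_=cv2.connectedComponentsWithStats(M.astype(np.uint8))
    M=l==1+np.argmax(s[1:,4])
    Q=P[M]; c,(w,h),a=cv2.minAreaRect((Q[:,:2]*1000).astype(np.float32))
    if w<h: w,h,a=h,w,a+90   # a: direction of long side
    a=(a+90)%180-90
    return np.round(np.array([*c,w,h,a,np.median(Q[:,2])*1000]),1),M
E
python3 - <<'E'
from h import *
im,P=cloud("top")
for n,cx,cy,r,z0,z1 in [("battery",.45,.078,.075,.03,.05),("divider",.359,.29,.11,.0025,.02),("tab",.36,.35,.04,.022,.05),("transc",.566,.073,.07,.024,.034),("hand",.436,-.078,.08,.02,.05),("charger",.688,.08,.06,.026,.05),("case rim",.57,.315,.16,.055,.08),("tray",.586,-.33,.13,.022,.045),("tray pocket L",.586,-.28,.1,.012,.019),("tray pocket S",.586,-.38,.08,.012,.020),("adapter",.567,-.08,.07,.02,.05),("meter",.69,-.08,.07,.025,.05)]:
    print(n,rect(P,cx,cy,r,z0,z1)[0])
# case rim profiles
for y in (.27,.315,.36):
    m=np.abs(P[...,1]-y)<.002; m&=(P[...,0]>.45)&(P[...,0]<.72); Q=P[m]; Q=Q[np.argsort(Q[:,0])]
    print(y,[(int(a*1000),int(b*1000)) for a,b in Q[::3][:,[0,2]]])
print(monitor.observe())
cv2.imwrite("pics/crop0.png",cv2.resize(im[100:360,120:420],None,fx=2.6,fy=2.3)[...,::-1])
E
```

```text
battery [449.   76.9 100.   52.2  80.5  37.4]
divider [381.1 292.3 216.2 170.7  88.1   6.1]
tab [361.5 348.3  24.3  10.   89.4  30.7]
transc [564.6  73.7  95.8  58.6  74.   31. ]
hand [435.9 -77.9 125.   53.4 -87.3  28.8]
charger [684.3  80.2  80.   57.2  81.   34.4]
case rim [602.5 309.4 183.2 179.6 -86.   69.3]
tray [ 584.7 -325.1  214.4  166.5   88.4   27.8]
tray pocket L [ 586.4 -278.   140.8   67.6   -1.3   16.4]
tray pocket S [ 584.4 -374.4   96.3   71.    -1.    16.9]
adapter [567.5 -79.6 110.4  48.9 -85.6  32.6]
meter [691.5 -79.5 108.   61.   82.2  35.7]
0.27 [(451, 0), (453, -3), (457, 3), (462, 2), (466, 2), (468, -1), (472, 2), (476, 1), (481, 2), (485, 5), (487, -2), (491, -1), (496, 0), (499, 4), (504, 4), (506, 1), (508, 0), (511, 35), (514, 34), (515, 38), (516, 28), (518, 35), (519, 2), (521, 1), (522, 35), (523, 69), (523, 43), (525, 70), (527, 69), (539, 7), (543, 9), (546, 5), (548, 6), (552, 9), (556, 6), (561, 5), (565, 6), (567, 3), (569, 2), (573, 6), (577, 7), (580, 6), (584, 8), (587, 2), (590, 6), (592, 5), (596, 10), (598, 9), (603, 7), (605, 6), (609, 6),
[... 2249 characters left out ...]
.27370042e+00, -3.68844323e-02]), 'qd': array([ 0.00028515,  0.00072606, -0.0004571 , -0.00057071,  0.00057744,
        0.00203881]), 'joint_efforts': array([-1.26731353e-03, -5.01756012e+01, -3.57083559e+01,  7.28850695e-02,
        1.84951146e-02, -1.35075669e-05]), 'eef_pos': array([ 0.24709366, -0.62815741,  0.23877089]), 'orientation': array([[ 9.30591081e-01,  3.66060432e-01,  1.61075512e-05],
       [ 3.66060432e-01, -9.30591076e-01, -9.40553302e-05],
       [-1.94403913e-05,  9.34233885e-05, -9.99999995e-01]]), 'contact_force': array([ 0.83400042, -1.34986192, -0.15563511]), 'ft_torque': array([ 0.06482235, -0.07664829, -0.03123026]), 'grip_force': 0.0, 'opening': 0.9974279420334922}
```

View pics/crop0.png

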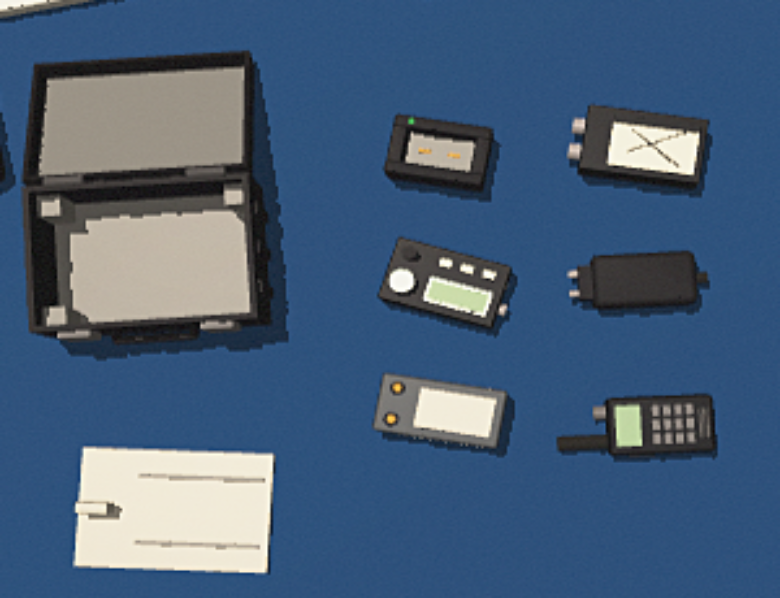

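```bash
python3 - <<'E'
from h import *
Ps=[];
for i in range(6):
    im,P=cloud("top"); Ps.append(P)
P=np.nanmedian(Ps,0)
a=im.astype(int)
M=(a.min(-1)>150)&(np.abs(P[...,0]-.36)<.09)&(np.abs(P[...,1]-.29)<.1)&(P[...,2]<.015)
n,l,s,_=cv2.connectedComponentsWithStats(M.astype(np.uint8));M=l==1+np.argmax(s[1:,4])
print("divider",cv2.minAreaRect((P[M][:,:2]*1000).astype(np.float32)))
print("tab",rect(P,.36,.35,.04,.02,.05)[0])
# case: rim fit over yaw, edges
M=(P[...,2]>.062)&(P[...,2]<.08)&(np.abs(P[...,0]-.58)<.1)&(np.abs(P[...,1]-.315)<.13);Q=P[M][:,:2]*1000
F=P[(P[...,2]>.0)&(P[...,2]<.012)&(np.abs(P[...,0]-.585)<.055)&(np.abs(P[...,1]-.315)<.07)][:,:2]*1000
for y in (3,3.5,4,4.5,5):
    t=np.radians(y);R=np.array([[np.cos(t),-np.sin(t)],[np.sin(t),np.cos(t)]]);q=Q@R; f=F@R
    hx,ex=np.histogram(q[:,0],bins=np.arange(530,700,2));hy,ey=np.histogram(q[:,1],bins=np.arange(140,420,2))
    print(y,[(int(e),int(h)) for e,h in zip(ex,hx) if h>12],[(int(e),int(h)) for e,h in zip(ey,hy) if h>9])
pos=[P[(np.abs(P[...,2]-.049)<.006)&(np.abs(P[...,0]-x)<.02)&(np.abs(P[...,1]-y)<.02)] for x,y in((.53,.245),(.64,.245),(.52,.38),(.63,.39))]
for p in pos: print(len(p),np.round(np.median(p,0)*1000,1) if len(p) else '')
print("body",rect(P,.436,-.1,.036,.018,.05)[0])
H=rect(P,.436,-.078,.08,.02,.05)[1]; Q=P[H]; Q=Q[Q[:,1]<-.062]; print("hand body",cv2.minAreaRect((Q[:,:2]*1000).astype(np.float32)))
E
```

```text
divider ((359.84869384765625, 290.1763610839844), (154.03211975097656, 107.00664520263672), 87.92324829101562)
tab [361.6 348.7  25.    9.8 -89.8  30.7]
3 [(530, 29), (532, 32), (534, 64), (536, 89), (538, 77), (540, 50), (542, 13), (656, 34), (658, 97), (660, 100), (662, 71), (664, 63), (666, 92), (668, 92), (670, 74), (672, 45), (674, 15)] [(188, 53), (190, 89), (192, 70), (194, 34), (196, 12), (198, 10), (200, 11), (204, 11), (206, 13), (208, 14), (210, 14), (212, 15), (214, 13), (216, 12), (218, 15), (220, 14), (222, 16), (224, 15), (226, 16), (228, 14), (230, 15), (232, 13), (234, 10), (236, 11), (238, 10), (240, 10), (242, 10), (244, 11), (246, 11), (248, 12), (250, 11), (252, 11), (256, 11), (258, 12), (260, 10), (264, 12), (266, 10), (268, 11), (270, 10), (272, 12), (274, 10), (276, 11), (278, 10), (280, 12), (284, 11), (286, 11), (288, 10), (290, 10), (294, 12), (296, 11), (300, 11), (302, 10), (304, 14), (308, 11), (310, 10), (312, 12), (316, 14), (318, 20), (320, 14), (322, 15), (324, 13), (326, 13), (328, 11), (330, 16), (332, 15), (334, 16), (336, 15), (338, 13), (340, 1
[... 3681 characters left out ...]
 11), (246, 11), (248, 11), (252, 12), (254, 13), (256, 10), (258, 12), (260, 10), (264, 11), (268, 11), (270, 10), (272, 10), (276, 10), (278, 12), (280, 13), (284, 11), (286, 11), (288, 10), (290, 13), (292, 11), (294, 16), (298, 15), (300, 15), (302, 13), (304, 13), (306, 14), (308, 14), (310, 14), (312, 15), (314, 14), (316, 17), (318, 15), (320, 15), (322, 14), (328, 12), (332, 11), (334, 10), (336, 33), (338, 130), (340, 76), (342, 47)]
61 [539.6 234.4  50.2]
84 [640.6 241.2  50.4]
89 [528.6 378.8  50.2]
113 [627.5 385.5  50.6]
body [ 436.8 -100.6   73.    53.4  -87.1   29.4]
hand body ((436.8950500488281, -101.07133483886719), (53.3315544128418, 77.86345672607422), 2.8734946250915527)
```

```bash
python3 -m pendant '13.5 47 0 5.9 100;13.5 47 0 5.9 100;13.5 47 0 5.9 100;13.5 47 0 5.9 100;13.5 47 0 5.9 100;13.5 47 0 5.9 100;13.5 47 0 5.9 100;13.5 47 0 5.9 100;13.5 47 0 5.9 100;13.5 47 0 5.9 100' 40
python3 -m pendant '13.5 47 0 0 100;13.5 47 0 0 100;13.5 47 0 0 100;13.5 47 0 0 100;13.5 47 0 0 100;0 0 -40 0 100;0 0 0 0 100;0 0 0 0 100'
python3 - <<'E'
from h import *
s=monitor.observe();print(s["eef_pos"],np.degrees(np.arctan2(s["orientation"][1,1],s["orientation"][0,1])),s["clock"])
im,P=cloud("wrist");save(im,"w1.png")
print(rect(P,.449,.077,.075,.03,.05)[0], np.nanpercentile(P[...,2],[1,10,50,90]))
E
```

```text
clock: 1.95
eef_pos: [0.3823, -0.1564, 0.2391]
orientation: [[0.162, 0.987, 0.001], [0.987, -0.162, -0.001], [-0.0, 0.001, -1.0]]
contact_force: [0.1, 0.2, 0.6]
opening: 0.997
grip_force: 0.0
clock: 2.75
eef_pos: [0.4485, 0.0766, 0.1981]
orientation: [[0.165, 0.986, -0.003], [0.986, -0.165, -0.001], [-0.001, -0.003, -1.0]]
contact_force: [0.6, -0.1, -0.6]
opening: 0.999
grip_force: 0.0
[0.44849918 0.07662562 0.19813906] -9.508206209757379 2.75
[447.3  76.9  99.4  52.   80.6  36.3] [-0.00149021 -0.00061916  0.00089415  0.28844057]
```

View pics/w1.png

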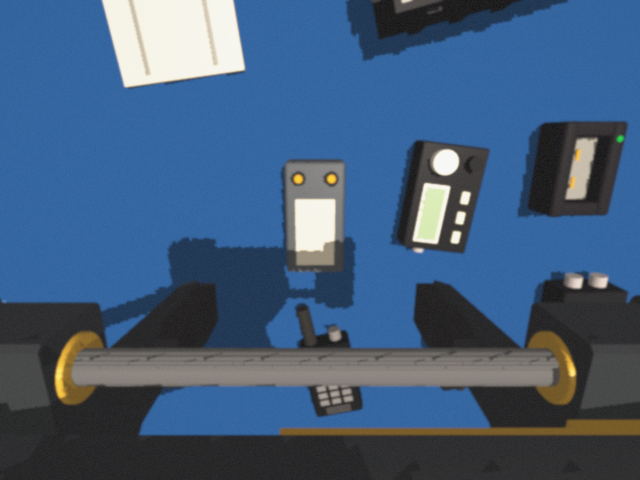

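```bash
python3 -m pendant '-1 0 -40 0 100;0 0 -40 0 100;0 0 -40 0 100;0 0 -30 0 100;0 0 -20 0 100;0 0 -18 0 100;0 0 0 0 100;0 0 0 0 45;0 0 0 0 45;0 0 0 0 45' 45
python3 -m pendant '0 0 0 0 45;0 0 0 0 45;0 0 0 0 45;0 0 0 0 45;0 0 10 0 45;0 0 20 0 45;0 0 0 0 45'
```

```text
clock: 3.8
eef_pos: [0.4502, 0.0768, 0.0124]
orientation: [[0.166, 0.986, 0.003], [0.986, -0.166, 0.0], [0.001, 0.003, -1.0]]
contact_force: [-0.8, -0.1, -0.2]
opening: 0.751
grip_force: 0.0
clock: 4.5
eef_pos: [0.4504, 0.0771, 0.0426]
orientation: [[0.165, 0.986, 0.004], [0.986, -0.165, 0.0], [0.001, 0.004, -1.0]]
contact_force: [0.7, 0.5, -4.9]
opening: 0.591
grip_force: 45.0
```

```bash
python3 -m pendant '0 0 30 0 45;0 0 40 0 45;10 10 40 0 45;20 36 0 2.25 45;20 37 0 2.25 45;20 37 0 2.25 45;20 37 0 2.25 45;20 37 0 2.25 45;20 37 0 2.25 45'
python3 -m pendant '4 0 0 0 45;0 0 0 0 45;0 0 0 0 45'
python3 - <<'E'
from h import *
s=monitor.observe();print(s["eef_pos"],np.degrees(np.arctan2(s["orientation"][1,1],s["orientation"][0,1])),s["clock"])
im,P=cloud("top");save(im[100:360,100:400],"t2.png")
im,P=cloud("wrist");save(im,"w2.png")
E
```

```text
clock: 5.4
eef_pos: [0.5785, 0.3091, 0.1489]
orientation: [[-0.071, 0.997, -0.002], [0.997, 0.071, -0.001], [-0.001, -0.002, -1.0]]
contact_force: [0.1, -0.3, -3.5]
opening: 0.581
grip_force: 45.0
clock: 5.7
eef_pos: [0.5815, 0.3069, 0.1491]
orientation: [[-0.069, 0.998, -0.003], [0.998, 0.069, -0.002], [-0.001, -0.003, -1.0]]
contact_force: [-0.2, -0.8, -4.5]
opening: 0.588
grip_force: 45.0
[0.58147301 0.30685524 0.1491456 ] 3.9580403436789684 5.7
```

View pics/w2.png

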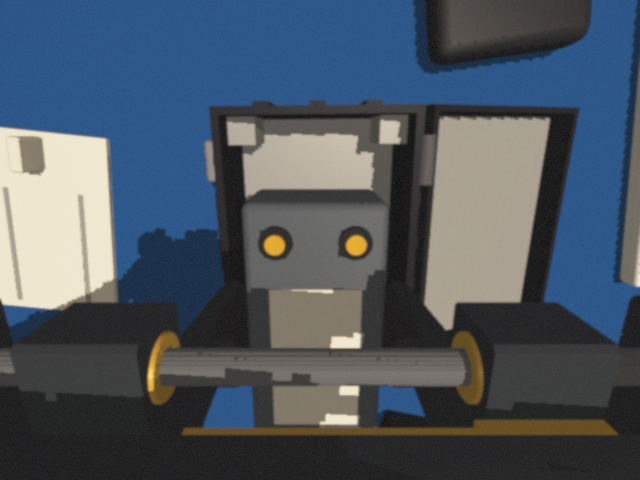

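```bash
python3 -m pendant '2 1 -30 0 45;0 0 -30 0 45;0 0 -30 0 45;0 0 -20 0 45;0 0 -10 0 45;0 0 0 0 45;0 0 -4 0 45;0 0 -4 0 45;0 0 0 0 45'
```

```text
clock: 6.7
eef_pos: [0.5851, 0.309, 0.0234]
orientation: [[-0.069, 0.998, 0.001], [0.998, 0.069, 0.0], [0.0, 0.001, -1.0]]
contact_force: [0.3, 0.6, -5.1]
opening: 0.588
grip_force: 45.0
```

```bash
python3 -m pendant '0 0 -2 0 45;0 0 -1 0 45;0 0 -1 0 45;0 0 -1 0 45;0 0 0 0 45;0 0 0 0 45'
```

```text
clock: 7.3
eef_pos: [0.5845, 0.3089, 0.0176]
orientation: [[-0.069, 0.998, -0.0], [0.998, 0.069, -0.0], [-0.0, -0.0, -1.0]]
contact_force: [0.1, -0.1, -4.0]
opening: 0.584
grip_force: 45.0
```

```bash
python3 -m pendant '0 0 -1 0 45;0 0 -1 0 45;0 0 0 0 45;0 0 0 0 45'
```

```text
clock: 7.7
eef_pos: [0.5848, 0.309, 0.0164]
orientation: [[-0.069, 0.998, 0.0], [0.998, 0.069, 0.0], [0.0, 0.0, -1.0]]
contact_force: [-2.5, -0.2, 1.2]
opening: 0.582
grip_force: 45.0
```

```bash
python3 -m pendant '0 0 0 0 70;0 0 0 0 70;0 0 0 0 70;0 0 10 0 70;0 0 40 0 70;0 0 45 0 70;0 0 40 0 70;-30 5 0 -0.8 70;-40 7 0 -1.1 70'
python3 -m pendant '-40 7 0 -1.1 60;-40 7 0 -1.1 60;-40 7 0 -1.1 50;-33 7 -20 -0.9 50;0 0 0 0 50;0 0 0 0 50'
python3 - <<'E'
from h import *
s=monitor.observe();print(s["eef_pos"],np.degrees(np.arctan2(s["orientation"][1,1],s["orientation"][0,1])),s["clock"])
im,P=cloud("top");
print("bat",rect(P,.584,.308,.05,.036,.06)[0])
im,P=cloud("wrist");save(im,"w3.png")
print("tab",rect(P,.362,.35,.04,.02,.05)[0])
E
```

```text
clock: 8.6
eef_pos: [0.5171, 0.3217, 0.1546]
orientation: [[-0.033, 0.999, 0.006], [0.999, 0.033, 0.003], [0.003, 0.007, -1.0]]
contact_force: [-0.2, 1.1, -0.2]
opening: 0.702
grip_force: 0.0
clock: 9.2
eef_pos: [0.3612, 0.349, 0.1311]
orientation: [[0.035, 0.999, 0.001], [0.999, -0.035, 0.0], [0.0, 0.001, -1.0]]
contact_force: [-0.1, -0.3, -0.0]
opening: 0.5
grip_force: 0.0
[0.36123622 0.3490347  0.13114565] -2.0161939912340627 9.2
bat [586.2 307.4  98.9  53.3 -85.8  42.8]
tab [359.5 349.4  25.9   9.5  87.8  29.8]
```

View pics/w3.png

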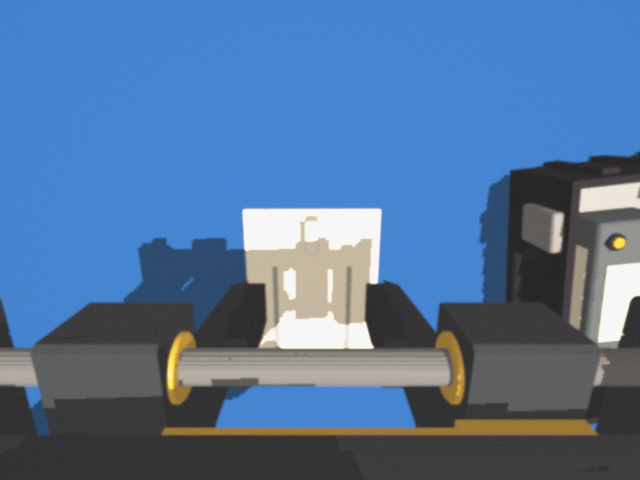

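```bash
python3 -m pendant '0 0.5 -40 0 50;0 0 -40 0 50;0 0 -25 0 50;0 0 -12 0 50;0 0 -5 0 50;0 0 0 0 30;0 0 0 0 0;0 0 0 0 0;0 0 0 0 0;0 0 0 0 0' 60
python3 -m pendant '0 0 0 0 0;0 0 0 0 0;0 0 0 0 0'
```

```text
clock: 10.3
eef_pos: [0.362, 0.3499, 0.0097]
orientation: [[0.037, 0.999, 0.001], [0.999, -0.037, 0.001], [0.001, 0.001, -1.0]]
contact_force: [-0.6, -0.2, 3.8]
opening: 0.111
grip_force: 60.0
clock: 10.6
eef_pos: [0.362, 0.3499, 0.0097]
orientation: [[0.037, 0.999, 0.001], [0.999, -0.037, 0.001], [0.001, 0.001, -1.0]]
contact_force: [-1.9, -1.0, 6.6]
opening: 0.109
grip_force: 60.0
```

```bash
python3 -m pendant '0 0 3 0 0;0 0 5 0 0;0 0 10 0 0;0 0 20 0 0;0 0 40 0 0;0 0 40 0 0;0 0 20 0 0;0 0 0 0 0;0 0 0 0 0'
python3 - <<'E'
from h import *
s=monitor.observe();print(s["eef_pos"],s["clock"])
im,P=cloud("top")
M=(im.min(-1)>110)&(np.abs(P[...,0]-.36)<.11)&(np.abs(P[...,1]-.29)<.1)&(P[...,2]>.06)&(P[...,2]<.18)&(P[...,1]<.31)
Q=P[M];A=np.c_[Q[:,:2],np.ones(len(Q))];print(len(Q),np.linalg.lstsq(A,Q[:,2],rcond=None)[0],cv2.minAreaRect((Q[:,:2]*1000).astype(np.float32)))
im,P=cloud("scene");save(im,"s3.png")
E
```

```text
clock: 11.5
eef_pos: [0.3615, 0.3493, 0.1468]
orientation: [[0.037, 0.999, 0.001], [0.999, -0.037, 0.0], [0.001, 0.001, -1.0]]
contact_force: [-0.2, 0.7, -1.4]
opening: 0.107
grip_force: 60.0
[0.36152451 0.34929283 0.14684405] 11.5
1949 [0.00380016 0.0004764  0.14177795] ((360.17047119140625, 259.98052978515625), (97.42808532714844, 104.53450775146484), 87.00545501708984)
```

View pics/s3.png

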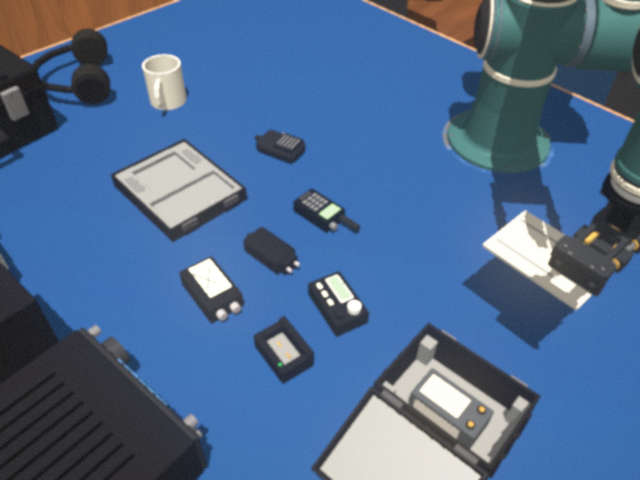

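```bash
python3 -m pendant '20 3 0 1 0;40 3 0 1 0;40 3 0 1 0;40 3 0 1 0;40 3 0 1 0;28 3 0 1.1 0;10 1 -20 0 0;0 0 -25 0 0;0 0 0 0 0;0 0 0 0 0'
python3 - <<'E'
from h import *
s=monitor.observe();print(s["eef_pos"],np.degrees(np.arctan2(s["orientation"][1,1],s["orientation"][0,1])),s["clock"])
im,P=cloud("top");cv2.imwrite("pics/t4.png",cv2.resize(im[110:270,110:270],None,fx=3.5,fy=3.5)[...,::-1])
M=(im.min(-1)>110)&(np.abs(P[...,0]-.58)<.11)&(np.abs(P[...,1]-.3)<.12)&(P[...,2]>.083)&(P[...,2]<.12)
Q=P[M]; print(cv2.minAreaRect((Q[:,:2]*1000).astype(np.float32)),np.median(Q[:,2]))
E
```

```text
clock: 12.6
eef_pos: [0.5778, 0.3673, 0.0989]
orientation: [[-0.069, 0.998, -0.005], [0.998, 0.069, -0.003], [-0.002, -0.005, -1.0]]
contact_force: [-0.1, 0.1, -0.6]
opening: 0.11
grip_force: 60.0
[0.57780499 0.36733058 0.0988799 ] 3.9699445109801266 12.6
((584.1143798828125, 296.9039611816406), (106.67098999023438, 135.06600952148438), 3.382641553878784) 0.09573092284520901
```

View pics/t4.png

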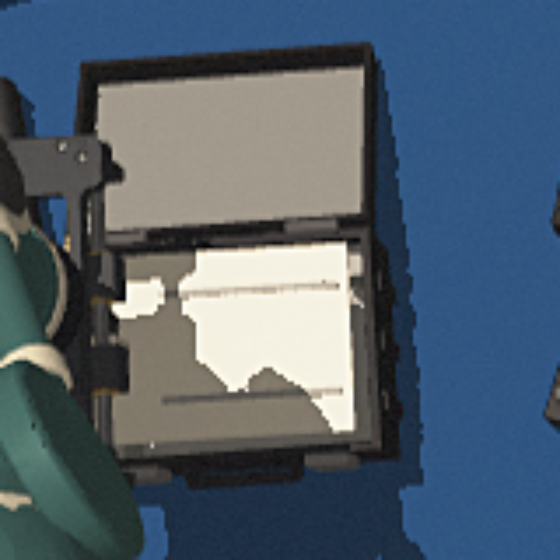

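```bash
python3 -m pendant '0.5 2 0 0 0;0 0 0 0 0;0 0 -8 0 0;0 0 -8 0 0;0 0 -8 0 0;0 0 -6 0 0;0 0 -4 0 0;0 0 -2 0 0;0 0 0 0 0;0 0 0 0 0'
```

```text
clock: 13.65
eef_pos: [0.5803, 0.3705, 0.0659]
orientation: [[-0.069, 0.998, 0.0], [0.998, 0.069, 0.0], [0.0, 0.0, -1.0]]
contact_force: [0.0, -0.2, -1.1]
opening: 0.109
grip_force: 60.0
```

```bash
python3 -m pendant '-2 -1 0 0 0;0 0 0 0 0;0 0 -2 0 0;0 0 -2 0 0;0 0 -1 0 0;0 0 -1 0 0;0 0 0 0 0;0 0 0 0 0'
```

```text
clock: 14.45
eef_pos: [0.5781, 0.3693, 0.0596]
orientation: [[-0.069, 0.998, -0.0], [0.998, 0.069, -0.0], [-0.0, -0.0, -1.0]]
contact_force: [-0.5, -0.2, -0.7]
opening: 0.109
grip_force: 60.0
```

```bash
python3 -m pendant '0 0 -1 0 0;0 0 -0.7 0 0;0 0 0 0 0;0 0 0 0 0'
```

```text
clock: 14.85
eef_pos: [0.5783, 0.3695, 0.0587]
orientation: [[-0.069, 0.998, 0.0], [0.998, 0.069, 0.0], [0.0, 0.0, -1.0]]
contact_force: [-1.9, -0.7, 5.0]
opening: 0.106
grip_force: 60.0
```

```bash
python3 -m pendant '0 0 0 0 35;0 0 0 0 35;0 0 0 0 35;0 0 10 0 35;0 0 40 0 40;0 0 50 0 60;0 -20 10 0 100;-2 -40 0 -4 100;-2 -40 0 -4 100;-2 -40 0 -4 100'
python3 -m pendant '-2 -40 0 -4 100;-2 -40 0 -4 100;-2 -40 0 0 100;-4 -35 -10 0 100;0 0 0 0 100;0 0 0 0 100'
python3 - <<'E'
from h import *
s=monitor.observe();print(s["eef_pos"],np.degrees(np.arctan2(s["orientation"][1,1],s["orientation"][0,1])),s["clock"])
im,P=cloud("wrist");save(im,"w5.png")
print("tr",rect(P,.564,.074,.07,.024,.034)[0])
im,P=cloud("top")
M=(im.min(-1)>110)&(np.abs(P[...,0]-.58)<.075)&(np.abs(P[...,1]-.3)<.12)&(P[...,2]>.045)&(P[...,2]<.06)
Q=P[M]; A=np.c_[Q[:,:2],np.ones(len(Q))];print(np.linalg.lstsq(A,Q[:,2],rcond=None)[0])
print("div",cv2.minAreaRect((Q[:,:2]*1000).astype(np.float32)),np.median(Q[:,2]))
cv2.imwrite("pics/t5.png",cv2.resize(im[110:310,110:330],None,fx=3,fy=3)[...,::-1])
E
```

```text
clock: 15.85
eef_pos: [0.5719, 0.228, 0.1687]
orientation: [[0.142, 0.99, 0.001], [0.99, -0.142, 0.0], [0.0, 0.001, -1.0]]
contact_force: [-0.1, 0.1, 0.5]
opening: 0.83
grip_force: 0.0
clock: 16.45
eef_pos: [0.5618, 0.0736, 0.1581]
orientation: [[0.278, 0.96, -0.0], [0.96, -0.278, 0.0], [0.0, -0.0, -1.0]]
contact_force: [0.1, 0.2, -0.0]
opening: 1.001
grip_force: 0.0
[0.5618445  0.07357766 0.15807515] -16.15796087142242 16.45
tr [563.1  74.   95.1  58.1  73.6  30.3]
[-0.00082558 -0.00138198  0.05619749]
div ((577.9306030273438, 307.6022644042969), (124.5927734375, 158.07118225097656), 4.024399280548096) 0.05534070406368086
```

View pics/t5.png

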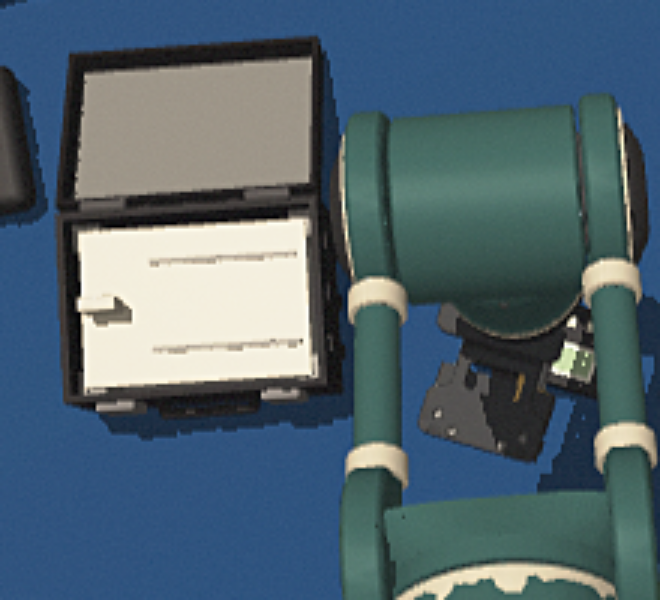

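```bash
python3 -m pendant '2 0.5 -40 0 100;0 0 -40 0 100;0 0 -40 0 100;0 0 -20 0 100;0 0 -9 0 100;0 0 0 0 100;0 0 0 0 50;0 0 0 0 50;0 0 0 0 50;0 0 0 0 50' 45
python3 -m pendant '0 0 0 0 50;0 0 0 0 50;0 0 0 0 50;0 0 10 0 50;0 0 20 0 50;0 0 0 0 50'
```

```text
clock: 17.55
eef_pos: [0.5647, 0.075, 0.0102]
orientation: [[0.276, 0.961, 0.001], [0.961, -0.276, 0.0], [0.001, 0.001, -1.0]]
contact_force: [-1.5, 0.9, 0.7]
opening: 0.663
grip_force: 0.6
clock: 18.15
eef_pos: [0.5662, 0.075, 0.0415]
orientation: [[0.276, 0.961, 0.005], [0.961, -0.276, 0.0], [0.002, 0.004, -1.0]]
contact_force: [0.9, -1.2, -1.8]
opening: 0.652
grip_force: 45.0
```

```bash
python3 -m pendant '0 0 30 0 50;0 0 40 0 50;0 0 40 0 50;0 20 0 3 50;3 40 0 3.5 50;3 40 0 3.5 50;4 40 0 3.5 50;4 40 0 3.5 50;3.5 37 0 3.2 50;0 0 -20 0 50'
python3 -m pendant '0 0 -20 0 50;0 0 0 0 50;0 0 0 0 50'
```

```text
clock: 19.15
eef_pos: [0.5839, 0.2975, 0.1315]
orientation: [[-0.078, 0.997, 0.007], [0.997, 0.078, 0.005], [0.004, 0.007, -1.0]]
contact_force: [0.3, -1.2, -2.3]
opening: 0.653
grip_force: 45.0
clock: 19.45
eef_pos: [0.5808, 0.2914, 0.1078]
orientation: [[-0.073, 0.997, -0.002], [0.997, 0.073, -0.001], [-0.001, -0.002, -1.0]]
contact_force: [0.9, 0.2, -2.1]
opening: 0.652
grip_force: 45.0
```

```bash
python3 -m pendant '2 0 0 0 50;0 0 -10 0 50;0 0 -12 0 50;0 0 -8 0 50;0 0 -5 0 50;0 0 -3 0 50;0 0 0 0 50;0 0 -1 0 50;0 0 0 0 50;0 0 0 0 50'
```

```text
clock: 20.45
eef_pos: [0.5839, 0.292, 0.0705]
orientation: [[-0.073, 0.997, 0.001], [0.997, 0.073, 0.0], [0.0, 0.001, -1.0]]
contact_force: [0.0, 0.7, -1.9]
opening: 0.657
grip_force: 45.0
```

```bash
python3 -m pendant '0 0 -2 0 50;0 0 -1 0 50;0 0 -1 0 50;0 0 -1 0 50;0 0 0 0 50;0 0 0 0 50'
```

```text
clock: 21.05
eef_pos: [0.5836, 0.2918, 0.065]
orientation: [[-0.073, 0.997, -0.0], [0.997, 0.073, -0.0], [-0.0, -0.0, -1.0]]
contact_force: [-0.8, -0.2, -2.2]
opening: 0.652
grip_force: 45.0
```

```bash
python3 -m pendant '0 0 -0.7 0 50;0 0 0 0 50;0 0 0 0 50'
```

```text
clock: 21.35
eef_pos: [0.5836, 0.2919, 0.0643]
orientation: [[-0.073, 0.997, 0.0], [0.997, 0.073, 0.0], [0.0, 0.0, -1.0]]
contact_force: [0.3, -0.2, -2.3]
opening: 0.651
grip_force: 45.0
```

```bash
python3 -m pendant '0 0 -0.7 0 50;0 0 0 0 50;0 0 0 0 50'; python3 -m pendant '0 0 -0.7 0 50;0 0 0 0 50;0 0 0 0 50' | grep -E 'eef|force'
```

```text
clock: 21.65
eef_pos: [0.5837, 0.2919, 0.0642]
orientation: [[-0.073, 0.997, 0.0], [0.997, 0.073, 0.0], [0.0, 0.0, -1.0]]
contact_force: [-2.1, -1.1, 2.3]
opening: 0.656
grip_force: 45.0
eef_pos: [0.5837, 0.2919, 0.0641]
contact_force: [-3.9, -1.7, 6.9]
grip_force: 45.0
```

```bash
python3 -m pendant '0 0 0 0 76;0 0 0 0 76;0 0 0 0 76;0 0 10 0 76;0 0 40 0 76;0 0 50 0 80;0 -20 10 0 100;-14 -40 0 0 100;-14 -40 0 0 100;-14 -40 0 0 100'
python3 -m pendant '-15 -40 0 0 100;-15 -40 0 0 100;-15 -40 0 0 100;-15 -40 0 0 100;-15 -40 0 -0.7 100;-15 -40 0 -0.7 100;-14 -10 -20 0 100;0 0 0 0 100;0 0 0 0 100'
python3 - <<'E'
from h import *
s=monitor.observe();print(s["eef_pos"],np.degrees(np.arctan2(s["orientation"][1,1],s["orientation"][0,1])),s["clock"])
im,P=cloud("wrist");save(im,"w6.png")
r,H=rect(P,.436,-.078,.08,.018,.05);print(r); Q=P[H]; Q=Q[Q[:,1]<-.062]; print("hand body",cv2.minAreaRect((Q[:,:2]*1000).astype(np.float32)))
im,P=cloud("top")
r,H=rect(P,.587,.29,.08,.076,.088);print("tr",r)
cv2.imwrite("pics/t6.png",cv2.resize(im[110:310,110:330],None,fx=3,fy=3)[...,::-1])
E
```

```text
clock: 22.95
eef_pos: [0.5412, 0.1505, 0.1735]
orientation: [[-0.074, 0.997, 0.001], [0.997, 0.074, -0.0], [-0.0, 0.001, -1.0]]
contact_force: [0.8, -0.5, 0.1]
opening: 0.995
grip_force: 0.0
clock: 23.85
eef_pos: [0.4373, -0.0981, 0.153]
orientation: [[-0.047, 0.999, -0.0], [0.999, 0.047, 0.001], [0.001, -0.0, -1.0]]
contact_force: [0.0, -0.1, -0.5]
opening: 0.995
grip_force: 0.0
[ 0.43732959 -0.09809008  0.15298027] 2.699724532408177 23.85
[433.9 -78.5 124.6  53.6 -87.1  28.1]
hand body ((435.05487060546875, -100.87080383300781), (53.63481521606445, 79.86602020263672), 2.9499106407165527)
tr [585.  290.6  95.9  58.9 -85.9  85.2]
```

View pics/t6.png

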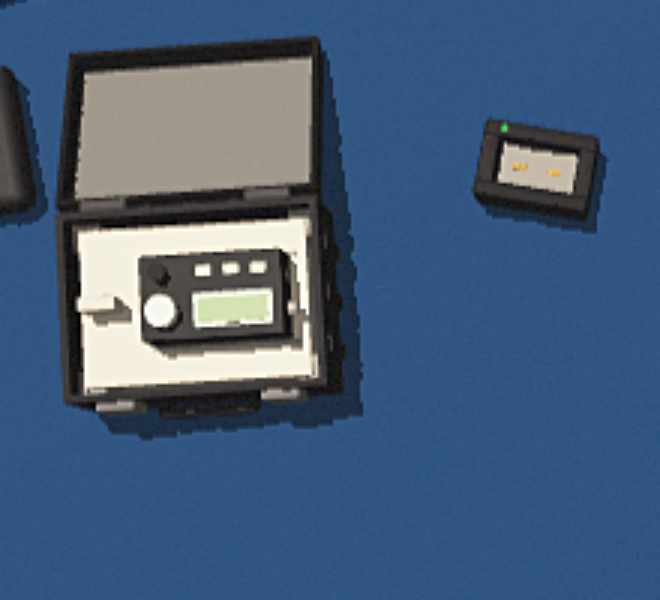

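View pics/w6.png

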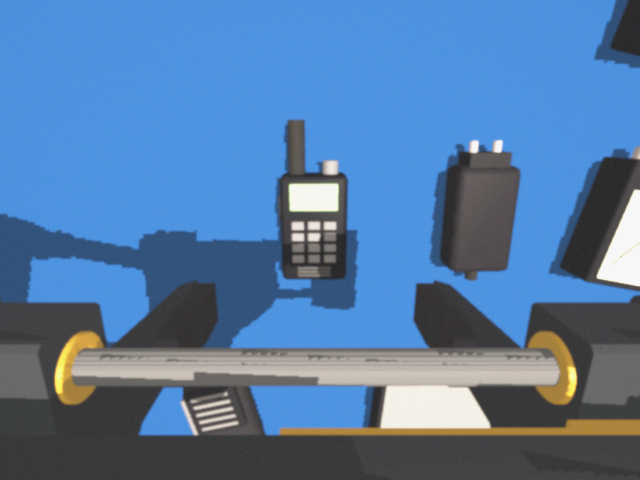

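```bash
python3 -m pendant '0 0 -40 0 100;0 0 -40 0 100;0 0 -30 0 100;0 0 -20 0 100;0 0 -9 0 100;0 0 0 0 100;0 0 0 0 45;0 0 0 0 45;0 0 0 0 45;0 0 0 0 45' 45
python3 -m pendant '0 0 0 0 45;0 0 0 0 45;0 0 0 0 45;0 0 10 0 45;0 0 20 0 45;0 0 0 0 45;0 0 0 0 45'
python3 - <<'E'
from h import *
im,P=cloud("wrist");save(im,"w7.png")
r,H=rect(P,.436,-.078,.08,.045,.062);print(r)
E
```

```text
clock: 24.95
eef_pos: [0.4383, -0.0984, 0.0148]
orientation: [[-0.048, 0.999, 0.002], [0.999, 0.048, -0.001], [-0.001, 0.002, -1.0]]
contact_force: [0.6, 0.4, 0.2]
opening: 0.66
grip_force: 0.0
clock: 25.65
eef_pos: [0.4381, -0.0983, 0.0442]
orientation: [[-0.048, 0.999, 0.002], [0.999, 0.048, -0.0], [-0.0, 0.002, -1.0]]
contact_force: [0.8, 0.0, -1.9]
opening: 0.585
grip_force: 45.0
[441.3 -70.8  99.9  77.5  76.6  57.7]
```

```bash
python3 -m pendant '0 0 40 0 45;0 0 40 0 45;10 -16 0 -8.5 45;12 -18 0 -8.5 45;12 -18 0 -8.5 45;12 -18 0 -8.5 45;12 -18 0 -8.5 45;12 -18 0 -8.5 45;12 -18 0 -8.5 45;12 -18 0 -8.5 45'
python3 -m pendant '12 -18 0 -8.5 45;12 -18 0 -8.5 45;9 0 -20 -8.5 45;0 0 -20 -0.3 45;0 0 0 0 45;0 0 0 0 45'
python3 - <<'E'
from h import *
s=monitor.observe();print(s["eef_pos"],np.degrees(np.arctan2(s["orientation"][1,1],s["orientation"][0,1])),s["clock"])
im,P=cloud("wrist");save(im,"w7.png")
E
```

```text
clock: 26.7
eef_pos: [0.5311, -0.2404, 0.1221]
orientation: [[0.911, 0.413, -0.002], [0.413, -0.911, 0.001], [-0.002, -0.002, -1.0]]
contact_force: [-0.6, -0.3, -1.3]
opening: 0.585
grip_force: 45.0
clock: 27.3
eef_pos: [0.5633, -0.2755, 0.0822]
orientation: [[1.0, -0.017, -0.003], [-0.017, -1.0, 0.002], [-0.003, -0.002, -1.0]]
contact_force: [-0.4, -0.2, -2.3]
opening: 0.584
grip_force: 45.0
[ 0.56333443 -0.27545324  0.08216812] -90.99519506986273 27.3
```

View pics/w7.png

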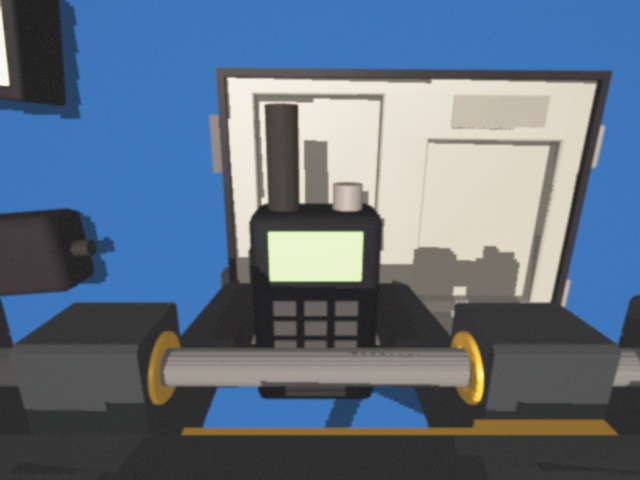

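```bash
python3 -m pendant '2 -1 -10 0 45;0 0 -15 0 45;0 0 -10 0 45;0 0 -6 0 45;0 0 -3 0 45;0 0 0 0 45;0 0 -1 0 45;0 0 0 0 45;0 0 0 0 45'|grep -E 'eef|force'
python3 - <<'E'
from h import *
im,P=cloud("wrist");save(im,"w8.png")
E
```

```text
eef_pos: [0.5669, -0.2773, 0.0394]
contact_force: [-0.7, 0.2, -1.0]
grip_force: 45.0
```

View pics/w8.png

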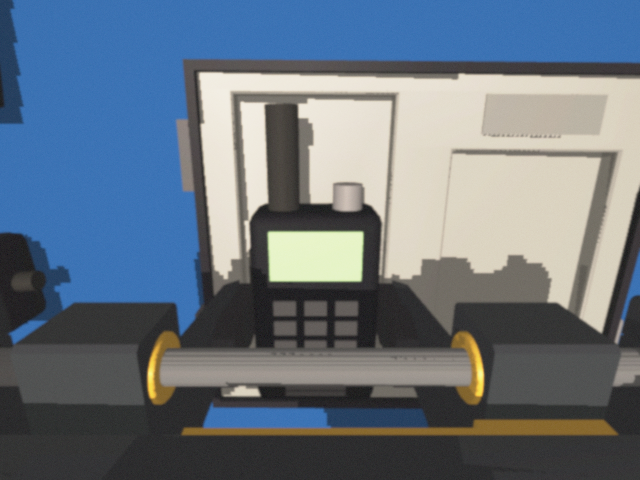

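```bash
python3 -m pendant '0 0 -3 0 45;0 0 -2 0 45;0 0 -1 0 45;0 0 -1 0 45;0 0 0 0 45;0 0 0 0 45'|grep -E 'eef|force'; python3 -m pendant '0 0 -0.7 0 45;0 0 0 0 45;0 0 0 0 45'|grep -E 'eef|force'
```

```text
eef_pos: [0.5666, -0.2771, 0.0318]
contact_force: [-0.4, -0.2, -1.3]
grip_force: 45.0
eef_pos: [0.5666, -0.2772, 0.0312]
contact_force: [-0.0, 0.2, -2.8]
grip_force: 45.0
```

```bash
python3 -m pendant '0 0 -0.7 0 45;0 0 0 0 45;0 0 0 0 45'|grep -E 'eef|force'
```

```text
eef_pos: [0.5666, -0.2771, 0.0305]
contact_force: [-0.2, 0.6, -2.2]
grip_force: 45.0
```

```bash
python3 -m pendant '0 0 -0.7 0 45;0 0 0 0 45;0 0 0 0 45'|grep -E 'eef|force'; python3 -m pendant '0 0 -0.5 0 45;0 0 0 0 45;0 0 0 0 45'|grep -E 'eef|force'
```

```text
eef_pos: [0.5666, -0.2772, 0.0305]
contact_force: [-3.5, 1.5, 4.7]
grip_force: 45.0
eef_pos: [0.5666, -0.2772, 0.0304]
contact_force: [-4.4, 2.0, 9.5]
grip_force: 45.0
```

```bash
python3 -m pendant '0 0 0.5 0 65;0 0 0 0 65;0 0 0 0 65;0 0 10 0 65;0 0 40 0 80;0 0 50 0 100;10 0 30 8.2 100;12 40 0 8.2 100;12 40 0 8.2 100;12 40 0 8.2 100' | grep -E 'eef|force'
python3 -m pendant '12 40 0 8.2 100;12 40 0 8.2 100;12 40 0 8.2 100;12 40 0 8.2 100;12 40 0 8.2 100;11 37.5 0 8.3 100;0 0 0 0 100;0 0 0 0 100'
python3 - <<'E'
from h import *
s=monitor.observe();print(s["eef_pos"],np.degrees(np.arctan2(s["orientation"][1,1],s["orientation"][0,1])),s["clock"])
im,P=cloud("wrist");save(im,"w9.png")
print("ch",rect(P,.684,.08,.06,.026,.05)[0])
im,P=cloud("top")
print("hh",rect(P,.586,-.278,.08,.033,.055)[0])
cv2.imwrite("pics/t9.png",cv2.resize(im[160:280,410:560],None,fx=4,fy=4)[...,::-1])
E
```

```text
eef_pos: [0.6134, -0.1564, 0.1613]
contact_force: [-0.1, -0.4, -0.4]
grip_force: 0.0
clock: 31.9
eef_pos: [0.6837, 0.0812, 0.1601]
orientation: [[0.154, 0.988, 0.0], [0.988, -0.154, -0.0], [-0.0, 0.0, -1.0]]
contact_force: [-0.0, -1.0, 0.3]
opening: 1.0
grip_force: 0.0
[0.68370194 0.08124994 0.16008053] -8.873885358589133 31.9
ch [683.1  80.2  79.9  56.1  80.5  32. ]
hh [ 587.8 -275.2  125.2   53.6   -0.8   44.8]
```

View pics/t9.png

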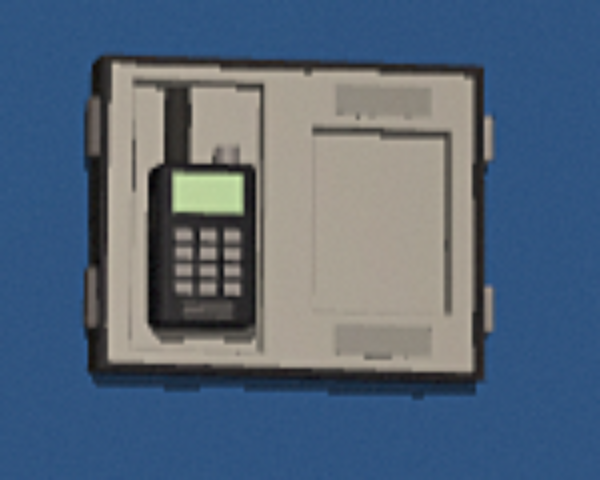

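View pics/w9.png

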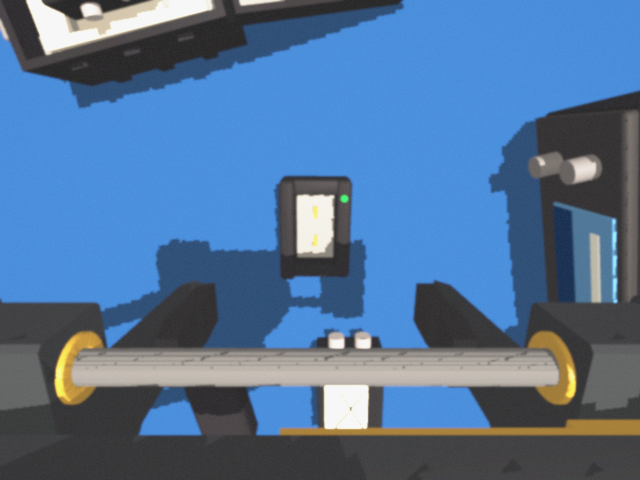

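```bash
python3 -m pendant '0.5 -1 -40 -0.3 100;0 0 -40 0 100;0 0 -30 0 100;0 0 -25 0 100;0 0 -11 0 100;0 0 0 0 100;0 0 0 0 50;0 0 0 0 50;0 0 0 0 50;0 0 0 0 50' 40 | grep -E 'eef|force|ope'
python3 -m pendant '0 0 0 0 50;0 0 0 0 50;0 0 0 0 50;0 0 10 0 50;0 0 20 0 50;0 0 0 0 50;0 0 0 0 50'
```

```text
eef_pos: [0.685, 0.0795, 0.0153]
contact_force: [-2.1, -0.4, -0.5]
opening: 0.665
grip_force: 0.2
clock: 33.7
eef_pos: [0.6846, 0.0794, 0.0443]
orientation: [[0.16, 0.987, 0.001], [0.987, -0.16, 0.0], [0.0, 0.001, -1.0]]
contact_force: [-0.3, -0.6, -1.4]
opening: 0.628
grip_force: 40.0
```

```bash
python3 -m pendant '0 0 40 0 50;0 0 40 0 50;-8 -35 0 -8.2 50;-8 -38 0 -8.2 50;-8 -38 0 -8.2 50;-8 -38 0 -8.2 50;-8 -38 0 -8.2 50;-8 -38 0 -8.2 50;-8 -38 0 -8.2 50;-8 -38 0 -8.2 50' | grep -E 'eef|force'
python3 -m pendant '-8 -38 0 -8.2 50;-8 -38 0 -8.1 50;-8 -38 0 0 50;-13 -40 0 0 50;0 0 -30 0 50;0 0 -15 0 50;0 0 0 0 50;0 0 0 0 50'
python3 - <<'E'
from h import *
s=monitor.observe();print(s["eef_pos"],np.degrees(np.arctan2(s["orientation"][1,1],s["orientation"][0,1])),s["clock"])
im,P=cloud("wrist");save(im,"w10.png")
E
```

```text
eef_pos: [0.6188, -0.2228, 0.1223]
contact_force: [-0.1, -0.4, -0.3]
grip_force: 40.0
clock: 35.5
eef_pos: [0.5826, -0.3741, 0.0774]
orientation: [[1.0, -0.018, -0.002], [-0.018, -1.0, 0.002], [-0.002, -0.002, -1.0]]
contact_force: [-0.3, -0.2, -2.1]
opening: 0.633
grip_force: 40.0
[ 0.58260911 -0.37411315  0.07743043] -91.05931833354202 35.5
```

View pics/w10.png

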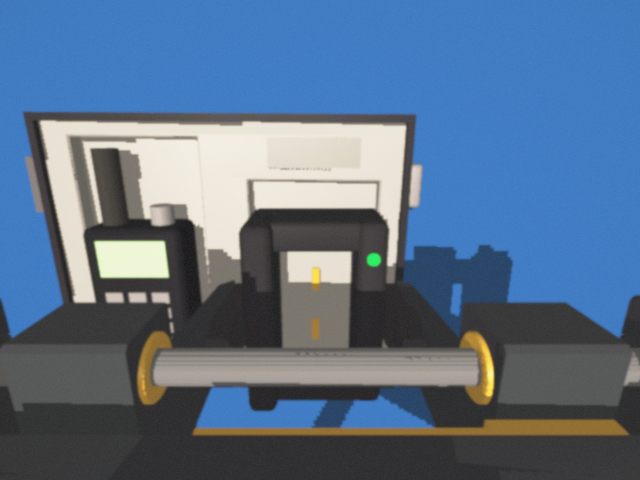

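```bash
python3 -m pendant '0 -0.5 -12 0 50;0 0 -12 0 50;0 0 -8 0 50;0 0 -4 0 50;0 0 -2 0 50;0 0 0 0 50;0 0 0 0 50'|grep -E 'eef|force'
python3 -m pendant '0 0 -2 0 50;0 0 -2 0 50;0 0 -1 0 50;0 0 0 0 50;0 0 0 0 50'|grep -E 'eef|force'
python3 -m pendant '0 0 -1 0 50;0 0 0 0 50;0 0 0 0 50'|grep -E 'eef|force'
```

```text
eef_pos: [0.5834, -0.3764, 0.0411]
contact_force: [-0.4, -0.1, -0.5]
grip_force: 40.0
eef_pos: [0.5831, -0.3761, 0.0358]
contact_force: [1.0, 0.5, -1.3]
grip_force: 40.0
eef_pos: [0.5831, -0.3761, 0.0348]
contact_force: [-1.1, -0.3, -1.9]
grip_force: 40.0
```

```bash
python3 -m pendant '0 0 -1 0 50;0 0 -1 0 50;0 0 -0.7 0 50;0 0 0 0 50;0 0 0 0 50'|grep -E 'eef|force'
python3 -m pendant '0 0 -0.7 0 50;0 0 0 0 50;0 0 0 0 50'|grep -E 'eef|force'
```

```text
eef_pos: [0.5831, -0.3761, 0.032]
contact_force: [0.4, -0.7, -2.2]
grip_force: 40.0
eef_pos: [0.5831, -0.3761, 0.0314]
contact_force: [1.6, -0.5, -1.8]
grip_force: 40.0
```

```bash
python3 -m pendant '0 0 -0.7 0 50;0 0 0 0 50;0 0 0 0 50'|grep -E 'eef|force'
```

```text
eef_pos: [0.5832, -0.3762, 0.0311]
contact_force: [0.2, 0.6, 1.4]
grip_force: 40.0
```

```bash
python3 -m pendant '0 0 -0.4 0 50;0 0 0 0 50;0 0 0 0 70;0 0 0 0 70;0 0 0 0 70;0 0 10 0 70;0 0 40 0 80;0 0 50 0 90;0 0 40 0 100;-20 -40 0 0 100' | grep -E 'eef|force'
python3 -m pendant '-30 -40 0 0 100;-40 -40 0 0 100;-40 -40 0 0 100;-40 -40 0 0 100;0 0 0 0 100;0 0 0 0 100' | grep -E 'eef|force|clock'
python3 - <<'E'
from h import *
im,P=cloud("top")
print("hh",rect(P,.586,-.278,.08,.033,.055)[0]);print("ch",rect(P,.584,-.375,.055,.042,.065)[0])
print("tr",rect(P,.587,.29,.08,.076,.088)[0])
for n,x,y in(("ad",.567,-.08),("me",.69,-.08)): print(n,rect(P,x,y,.07,.022,.05)[0])
cv2.imwrite("pics/t11.png",cv2.resize(im[110:360,120:560],None,fx=1.8,fy=1.8)[...,::-1])
E
```

```text
eef_pos: [0.5695, -0.4157, 0.1804]
contact_force: [0.6, -1.5, 0.8]
grip_force: 0.0
clock: 39.75
eef_pos: [0.426, -0.5632, 0.1708]
contact_force: [0.0, 0.9, 0.4]
grip_force: 0.0
hh [ 587.8 -275.5  125.    53.9   -1.2   44.7]
ch [ 584.5 -375.4   79.8   58.2   -1.2   49.6]
tr [585.3 288.1 101.4  58.9 -86.3  85. ]
ad [568.2 -82.8 103.5  48.8 -85.8  32.5]
me [691.5 -79.3 107.8  61.6  81.9  35.7]
```

View pics/t11.png

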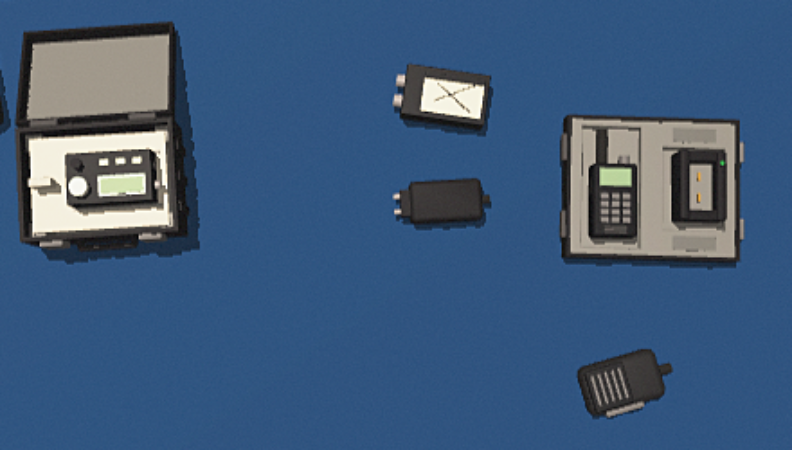

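The picture shows everything in place: the transceiver lies beside the tab at about (110,180). The handheld at (613,200) and the charger at (700,187) are down in their pockets. The meter, adapter and microphone have not moved.

```bash
python3 -c "
from station import bot
print(bot.job_done())"
```

```text
the job is handed in; nothing more can be done
None
```

Both kits are made up and the job is handed in at about 40 s on the robot clock. The last overhead check showed the visible pieces seated and the meter, adapter and fist microphone where they were; the verdict was not shown.

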